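# Index and lock the inspection carousel

## Robot

A 7-joint arm with a two-finger parallel gripper is mounted at the origin on the work surface. World frame = base frame: x ahead of the robot, y to its left, z up, the work surface at z = 0. Lengths are in m, angles in rad, forces in N, time in s.
With the tool pointing down it reaches from about 0.425 to 0.875 m from the base axis. Payload 8.4 kg.
Tool frame: the origin (TCP) lies between the finger pads; the fingertips stand 14 mm ahead of it and the grasp point (between the pads) lies 5 mm behind it (manip.tip_extent is the distance from the TCP to the fingertips, in m); z points along the fingers, y is the line along which they close (so a half turn about z gives the same grasp; the last joint's range is limited). The gripper opens to 85 mm and grips with 20 to 120 N. Pads are 22 mm wide; open, the fingers measure 114 mm over their backs; the gripper's body (76 mm by 85 mm) begins 54 mm behind the grasp point. The pads swing forward as they close: fully open they stand 13 mm farther back than shut.
Start: joints at [1.127, 0.333, 0.04, 1.465, -0.013, 1.343, -0.059], TCP at [0.22, -0.612, 0.245] pointing down, gripper open.
Joint ranges: [-2.58, 2.58], [-0.38, 2.09], [-1.3, 1.39], [0.25, 2.4], [-1.5, 4.64], [0.08, 2.09], [-2.65, 2.65]. Speed limits (rad/s): [2.22, 2.22, 2.79, 2.79, 3.14, 3.14, 3.14].

## Interface

Orientations are given as [roll, pitch, yaw] about the fixed x, y, z axes, in that order (R = Rz(yaw) Ry(pitch) Rx(roll)).
In Python, from workcell import manip gives the robot as it stands.
- The arm moves only by the tool play_rows, never from a script. Its arguments are lists of equal length, an entry for each row: "turn": the turn, a rotation vector about the tool's x, y, z in rad, a list of three; "delta_pos": the shift along the tool's x, y, z in mm, a list of three; "jaw": the finger opening in mm, from 0 to 85.4. A call has 1 to 12 rows; each row is the pose to reach, as a shift and turn from the pose commanded when the call began, along the tool's axes at that moment; what a row does not reach only later rows make up. A row lasts 1/12 s, in which the tool goes at most 41.7 mm and 7.16 degrees, less where a joint would pass 70% of its speed; a pose out of reach is approached as far as the arm can. A call with a gripper value outside its range is refused whole. The fingers move at their own pace and stop on an object; "grip_force" is the grip in N (left out, the last holds). Time passes only in rows, so rows that repeat a pose let the fingers close. It gives the time, the measured TCP pose, the force, the opening and the grip force at its end, in the units of the state.
- manip.state(): the state, without advancing time (a new reading comes with each control period).
- manip.capture(name): name is "scene" or "top" or "wrist"; returns a dict with "pixels" (420x560x3 uint8, red, green, blue), "vfov" (degrees; the focal length in pixels is half the picture's height over the tangent of half this angle, whatever the lens; pixels are square), "cx", "cy" (the principal point, pixels), "origin" and "orientation" of the camera in the world. Camera axes: x right, y up, looking along -z (the intrinsics and any distortion apply to the point x, -y, -z); pixel columns grow to the right and rows downward; lengths in m; the calibration is good to about 2 mm. A picture is of the moment at which its call begins. There is no depth.
- manip.finish_job(): hands the job in; it is judged then, once.
Trained networks look in the newest picture that a camera, given by its name, has taken for a name from the list of things; names that differ only in an ending like _2 or _b are one class to them, and where a whole thing is asked for, a point or a joint stands for the part that bears it (a point fixed in the world has none). Each returns a list of dicts, best first, with "p" (0 to 1); they miss things now and then, are a little off and sometimes report something else, mostly with a low value. They report only what shows in the picture. A call takes as long as a camera call. They do not tell look-alikes from the thing itself.
- manip.cut_out(query, camera): "mask" (420x560 bool, what is visible of it) and "extent" ([centre column, centre row, width, height] in pixels, round what is visible of it).
The state is a dict: "t": time; "joints": joint angles; "dq": joint speeds; "joint_torque": joint torques, N m; "tool_pos": TCP position; "tcp_rot": TCP orientation; "force": force on the tool from outside, world axes, zero at the start; "moment": the same for the moment, N m; "gripper_width": opening from 0.0 (shut) to 1.0 (fully open); "gripper_force": force on a finger pad.
Only numpy, scipy, OpenCV 4.12 (cv2) and the standard library are available. Lean on these libraries where they do the work, as an engineer would, in place of code of your own. Each camera call takes 0.05 s, during which the arm holds its last target. There are 200 camera calls.

## Task

Turn the inspection carousel, by pushing the black posts on its rim, until the red-marked sample faces front, where the guide is, and lock it there: put the yellow-knobbed lock pin in the guide and let it drop fully home into the notch of the red sample. Push gently, never with more than about 20 N on the carousel or its stand, leave the vial, the dish and the screwdriver where they are, and let go of everything at the end.

Things in the scene. Friction and masses are not known exactly. Their poses are not given: they have to be found in the camera images.
- station: Carousel stand, fixed to the bench; place and yaw vary. Origin on the turning axis at bench level (z = 0), z up; its FRONT is its own -x direction, roughly towards the robot. White round base, radius 138 mm, 22 mm high. Above it turns the carousel, a dark disc of radius 130 mm, top at z 36 mm. Heights z here and below are above the bench.
- hub (a point): Middle of the fixed hub's top, on the turning axis, z 81 mm (hub radius 30 mm). A fixed arm 18 mm wide, z 61 to 79 mm, runs from it to the front and carries the guide. The carousel turns round the hub either way, with no stop within a full turn of the start; dry friction of about 0.35 N m (3 N at a post) keeps it where it is left.
- rim_front (a point): Fixed point: the front of the circle on which the posts' tops run (radius 118 mm, z 85 mm). Six upright black push posts, soft rubber, 12 mm in diameter, z 36 to 85 mm, stand on the rim 60 degrees apart, midway between the notches: at 30, 90, 150, ... degrees from the red sample's notch.
- ring_front (a point): Fixed point under the guide at the top of the index ring (radius 80 mm, z 50 mm). The bright ring lies on the disc, radius 68 to 92 mm, z 36 to 50 mm, and is cut by six radial notches 12 mm wide, 14 mm deep, 60 degrees apart; each has one flat sample tile on the rim outside it, five white and one red (28 mm radially, 30 mm wide, top at z 41 mm).
- guide_mouth (a point): Centre of the guide's hole at its upper mouth, z 81 mm. Guide: 32 x 32 mm block, z 56 to 81 mm, vertical 12 mm through hole, 3 mm chamfer at the mouth. A pin let in rests on the index ring, knob 14 mm above the block, until a notch comes under it; then it falls 14 mm by its weight, the knob lands on the block and the carousel is locked: pushing on only raises the force.
- red_mark (a point): Centre of the red tile's top, 112 mm from the axis, z 41 mm; turns with the carousel. At the start it stands 40 to 115 degrees counterclockwise (from above) of the front. Laid by hand, it sits up to 8 degrees to either side of its notch's middle: this is not measured, so turn slowly with the pin in the guide and feel for its drop.
- pin_knob (a point): Loose lock pin, upright in its rest at the start: centre of its yellow knob (22 mm in diameter, 46 mm tall; grasp from above). Steel shank below it: 10 mm in diameter, 45 mm long, foot slightly chamfered; the knob's underside is 23 mm, the foot 68 mm below this point. About 90 g. In the guide this point is 37 mm above the mouth on the ring, 23 mm when fully home.
- rest: Fixed grey pin rest, a 56 x 56 mm block 50 mm high with a 13 mm hole through it in which the pin stands, knob on the block's top. Origin under its centre.
- vial_mid (a point): Bystander: small jar with a blue cap, 42 mm in diameter and 75 mm tall; its centre. Leave it alone.
- dish_mid (a point): Bystander: white dish, 90 mm in diameter, 18 mm high; its centre. Leave it alone.
- driver_grip (a point): Bystander: blue screwdriver, 150 mm long, lying flat; the middle of its handle. Leave it alone.
Mind the look-alikes: they are no part of the job. Of the things that look like the part that bears pin_knob, the middle-sized one is meant.

How it is judged:
By the outcome, as a careful person would: the job done as asked, in the order asked, and still so for the second after the job is handed in, with the robot touching nothing.
It also fails if it takes over 72 s, if anything falls off the work surface, if the arm or the gripper's body presses on something with over 40 N, if the wrist force passes 120 N, or if a joint passes its speed limit or range.

## Working session

There is one attempt and no reset: what is moved stays moved. The work goes in short steps, Python scripts to look and compute and a tool call to move; the robot and the scene stay as the last step left them, time stands still between calls to the robot, and variables do not carry over. Pictures are saved under pics/ and viewed, at most 10 in all, crops included, and the job is handed in when it is done.

Besides the shell and the picture viewer there is one more tool, called by a JSON object that holds its "fn" and its "kwargs". play_rows: Moves the arm, as the interface text tells. Its arguments: {"type":"object","properties":{"turn":{"type":"array","items":{"type":"array","items":{"type":"number"}}},"delta_pos":{"type":"array","items":{"type":"array","items":{"type":"number"}}},"jaw":{"type":"array","items":{"type":"number"}},"grip_force":{"type":"number"}},"required":["turn","delta_pos","jaw"]}

```bash
mkdir -p pics; ls
cat > h.py <<'E'
import numpy as np, cv2
from workcell import manip
from scipy.spatial.transform import Rotation as R
def cap(n,save=None):
    c=manip.capture(n)
    if save: cv2.imwrite('pics/'+save,c['pixels'][:,:,::-1])
    return c
def rotm(o):
    o=np.array(o,float)
    if o.shape==(3,3): return o
    return R.from_euler('xyz',o).as_matrix() if o.size==3 else R.from_quat(o).as_matrix()
def ray(c,u,v):
    f=210/np.tan(np.radians(c['vfov'])/2)
    return rotm(c['orientation'])@np.array([(u-c['cx'])/f,-(v-c['cy'])/f,-1])
def at(c,u,v,z):
    d=ray(c,u,v);o=np.array(c['origin']);return o+d*(z-o[2])/d[2]
def proj(c,p):
    f=210/np.tan(np.radians(c['vfov'])/2)
    q=rotm(c['orientation']).T@(np.array(p)-c['origin'])
    return np.array([c['cx']+f*q[0]/-q[2],c['cy']-f*q[1]/-q[2]])
E
python3 - <<'E'
from h import *
for n in('scene','top','wrist'):
    c=cap(n,n+'0.png');print(n,{k:v for k,v in c.items() if k!='pixels'})
    for q in('station','pin_knob','red_mark','rest','vial_mid','dish_mid','driver_grip'):
        print(q,[(round(d['p'],2),np.round(d['extent']).tolist()) for d in manip.cut_out(q,n)])
print(manip.state())
E
```

```text
pics
scene {'vfov': 57.880472211641674, 'cx': 279.26878988262234, 'cy': 206.2283308086776, 'origin': array([ 1.03181201, -0.34771997,  0.62424213]), 'orientation': array([0.81659478, 0.00332495, 0.8324034 ])}
station [(0.95, [253.0, 226.0, 128.0, 113.0])]
pin_knob [(0.66, [154.0, 271.0, 29.0, 52.0]), (0.61, [123.0, 248.0, 18.0, 25.0]), (0.6, [93.0, 288.0, 20.0, 25.0])]
red_mark [(0.59, [212.0, 247.0, 21.0, 18.0])]
rest []
vial_mid [(0.69, [337.0, 145.0, 18.0, 29.0]), (0.56, [212.0, 245.0, 19.0, 15.0]), (0.42, [254.0, 227.0, 126.0, 109.0])]
dish_mid [(0.67, [365.0, 166.0, 32.0, 21.0])]
driver_grip [(0.63, [214.0, 338.0, 45.0, 66.0])]
top {'vfov': 55.63060814656552, 'cx': 279.1709198522288, 'cy': 209.56270919997144, 'origin': array([0.49714554, 0.00360008, 1.02800054]), 'orientation': array([ 0.11491934,  0.02004389, -1.58737536])}
station [(0.57, [289.0, 234.0, 106.0, 107.0])]
pin_knob [(0.57, [387.0, 223.0, 19.0, 16.0]), (0.47, [399.0, 261.0, 16.0, 13.0])]
red_mark [(0.6, [144.0, 262.0, 29.0, 16.0]), (0.48, [290.0, 233.0, 109.0, 113.0])]
rest [(0.66, [390.0, 259.0, 29.0, 28.0])]
vial
[... 470 characters left out ...]
 []
{'t': 1.2, 'joints': array([ 1.12682491,  0.3331698 ,  0.03987941,  1.46540597, -0.01340013,
        1.34333725, -0.05852452]), 'dq': array([ 0.00115086, -0.00110177, -0.00079189, -0.0002538 ,  0.00024088,
        0.00062611,  0.00034451]), 'joint_torque': array([-1.06843083e-03, -6.58295131e+01,  1.36229340e+00, -4.05813575e+01,
        1.65119232e-02,  3.13068907e-03, -3.66947347e-05]), 'tool_pos': array([ 0.21967267, -0.61170896,  0.24532421]), 'tcp_rot': array([-3.14153688e+00, -1.24688296e-05,  3.44735644e-01]), 'force': array([ 0.16803951,  0.78550768, -0.10094302]), 'moment': array([ 0.02390974, -0.00483418, -0.01791809]), 'gripper_force': 0.0, 'gripper_width': 0.9933829112628851}
```

View images.

Run:
```python
import cv2,numpy as np
a=cv2.imread('pics/scene0.png')[100:400,40:420];b=cv2.imread('pics/top0.png')[130:330,100:440]
cv2.imwrite('pics/s1.png',cv2.resize(a,(760,600),interpolation=cv2.INTER_CUBIC))
cv2.imwrite('pics/t1.png',cv2.resize(b,(800,471),interpolation=cv2.INTER_CUBIC))
```

```text
(no output)
```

View pics/s1.png

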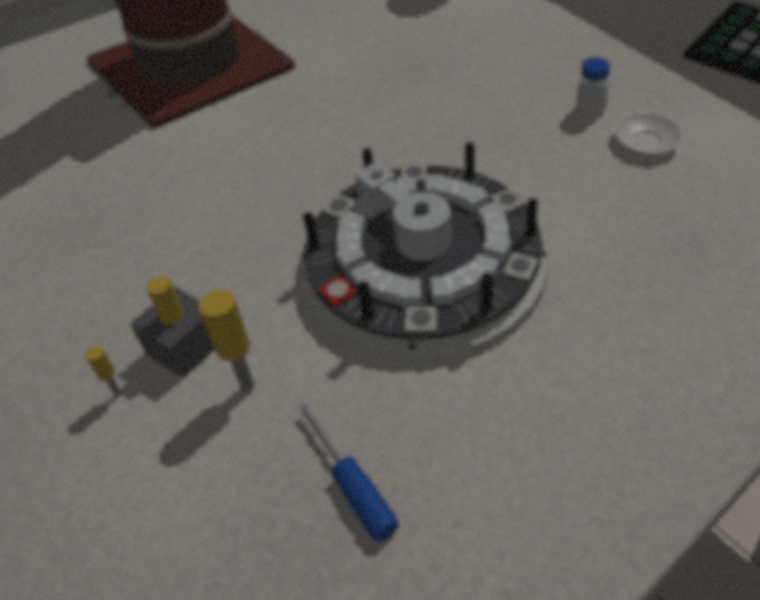

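View pics/t1.png

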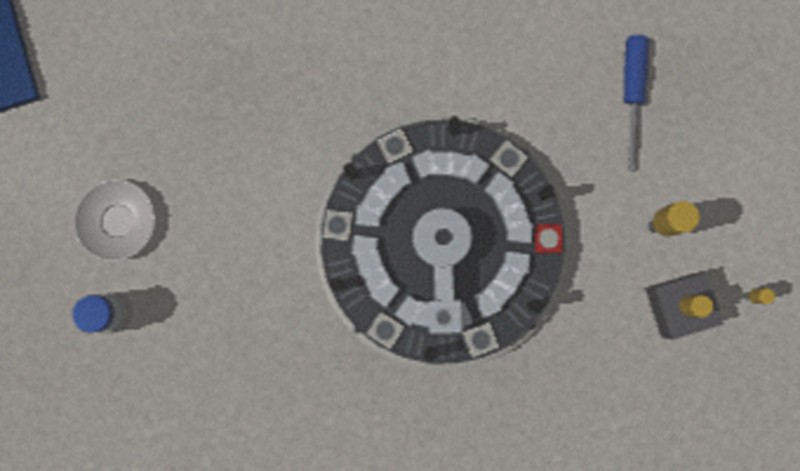

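The scene crop shows three yellow knobs. In full-picture pixels, scene and top camera:
- small, loose: scene (90,281), top (425,255)
- large, loose: scene (150,260), top (388,223)
- middle-sized, in the grey rest: scene (120,243), top (397,260). This is the one meant.

The red tile is at top (333,231), about 90° counterclockwise of the front. The guide is at (288,265).

```bash
cat > fit.py <<'E'
from h import *
from scipy.optimize import least_squares
class C(dict):pass
top=manip.capture('top');sc=manip.capture('scene')
T=lambda u,v:(100+u/2.353,130+v/2.355)
S=lambda u,v:(40+u/2,100+v/2)
ob=[(top,T(442,237),'h',0),(top,T(443,317),'g',0),(sc,S(421,209),'h',0)]
for p in [(455,124),(350,170),(544,192),(537,305),(432,354),(341,283)]: ob.append((top,T(*p),'p',0))
for p in [(366,152),(469,146),(532,202),(487,277),(364,286),(309,215)]: ob.append((sc,S(*p),'p',0))
for p in [(510,158),(395,146),(338,224),(385,330),(481,340)]: ob.append((top,T(*p),'t',0))
def pts(x,k):
    X,Y,yaw,ph=x; b=yaw+np.pi  # front direction
    P=lambda r,a,z:np.array([X+r*np.cos(a),Y+r*np.sin(a),z])
    if k=='h': return [P(0,0,.081)]
    if k=='g': return [P(.080,b,.081)]
    if k=='p': return [P(.118,b+ph+np.radians(30+60*i),.085) for i in range(6)]
    return [P(.112,b+ph+np.radians(60*i),.041) for i in range(1,6)]
def res(x):
    r=[]
    for c,uv,k,_ in ob:
        d=[proj(c,p)-uv for p in pts(x,k)]
        r+=list(min(d,key=np.linalg.norm))
    return r
x0=at(top,*T(442,237),.081); red=at(top,*T(548,238),.041); g=at(top,*T(443,317),.081)
d=g-x0;yaw0=np.arctan2(-d[1],-d[0]);rr=red-x0
ph0=np.arctan2(rr[1],rr[0])-yaw0-np.pi
print('hub',x0,'guide',g,np.hypot(*d[:2]),'red',red,np.hypot(*rr[:2]),np.degrees([yaw0,ph0%6.283]))
s=least_squares(res,[x0[0],x0[1],yaw0,ph0%6.283],loss='soft_l1',f_scale=1)
print('fit',s.x,np.degrees(s.x[2:]));r=np.array(res(s.x)).reshape(-1,2).round(1)
print(r.tolist())
for p in pts(s.x,'p'): print('post',p.round(4))
# knob
for c,n in((top,'t'),(sc,'s')):
    hsv=cv2.cvtColor(c['pixels'],cv2.COLOR_RGB2HSV)
    m=cv2.inRange(hsv,(18,110,60),(35,255,255));k,l,st,ce=cv2.connectedComponentsWithStats(m)
    for i in range(1,k):
        if st[i,4]>25: print(n,st[i],ce[i].round(1),at(c,*ce[i],.073).round(4))
print(manip.tip_extent)
E
python3 fit.py
```

```text
hub [0.55590826 0.00096193 0.081     ] guide [0.47580466 0.00148876 0.081     ] 0.08010533021483413 red [ 0.55535299 -0.11055599  0.041     ] 0.11151931181975082 [-0.37681603 90.08091455]
fit [ 5.56833411e-01 -2.29969267e-04 -2.11733713e-02  1.46943498e+00] [-1.21314482 84.19242252]
[[0.5, -0.4], [0.0, -0.4], [-0.2, -0.5], [0.0, -1.3], [-0.3, -1.0], [2.5, -1.6], [0.9, 0.2], [-0.5, -0.0], [-2.2, 0.3], [-0.3, -1.9], [-0.3, -2.0], [0.0, -2.0], [-0.4, -1.8], [-1.1, -1.8], [-1.2, -1.2], [-2.2, -2.0], [2.2, -1.5], [-0.1, 1.4], [-2.1, -2.0], [2.5, -1.3]]
post [ 0.6029 -0.1089  0.085 ]
post [ 0.6739 -0.0147  0.085 ]
post [0.6279 0.094  0.085 ]
post [0.5108 0.1084 0.085 ]
post [0.4397 0.0142 0.085 ]
post [ 0.4858 -0.0944  0.085 ]
t [543 140  17  52 701] [552.3 165.6] [ 0.7021 -0.64    0.073 ]
t [378 215  19  15 206] [387.2 222.5] [ 0.5717 -0.2371  0.073 ]
t [553 246   7  49 229] [556.9 266.5] [ 0.4611 -0.6279  0.073 ]
t [419 252  10   7  56] [423.6 255.4] [ 0.4921 -0.3191  0.073 ]
t [389 255  14  10 106] [395.6 259.6] [ 0.4833 -0.2528  0.073 ]
s [114 239  17  23 256] [122.3 249.8] [ 0.485  -0.2541  0.073 ]
s [139 245  25  35 563] [151.6 261.8] [ 0.5484 -0.2274  0.073 ]
s [ 83 273  14  17 131] [ 89.6 281. ] [ 0.5133 -0.3287  0.073 ]
0.014
```

{"fn": "play_rows", "kwargs": {"turn": [[0, 0, -1.627], [0, 0, -1.627], [0, 0, -1.627], [0, 0, -1.627], [0, 0, -1.627], [0, 0, -1.627], [0, 0, -1.627], [0, 0, -1.627], [0, 0, -1.627], [0, 0, -1.627], [0, 0, -1.627], [0, 0, -1.627]], "delta_pos": [[530, -344, 45], [530, -344, 45], [530, -344, 45], [530, -344, 45], [530, -344, 45], [530, -344, 45], [530, -344, 45], [530, -344, 45], [530, -344, 45], [530, -344, 45], [530, -344, 45], [530, -344, 45]], "jaw": [45, 45, 45, 45, 45, 45, 45, 45, 45, 45, 45, 45], "grip_force": 30}}

```text
t: 2.3
tool_pos: [0.5226, -0.2131, 0.2101]
tcp_rot: [3.141, 0.001, 1.851]
force: [0.6, -1.8, -0.5]
gripper_width: 0.529
gripper_force: 0.0
```

```bash
cat >> h.py <<'E'
def plan(*tg):
    s=manip.state();p=np.array(s['tool_pos']);r=s['tcp_rot'];M=rotm(r)
    print('t',s['t'],'at',p.round(4),np.degrees(r).round(1),'F',np.round(s['force'],1),'w',round(s['gripper_width'],3))
    for x,y,z,a in tg:
        d=(R.from_euler('xyz',[np.pi,0,np.radians(a)]).as_matrix())
        print((M.T@(np.array([x,y,z])-p)*1000).round(1),R.from_matrix(M.T@d).as_rotvec().round(3))
E
python3 - <<'E'
from h import *
c=cap('wrist','w1.png')
plan((.603,-.109,.15,113),(.603,-.109,.07,113))
import cv2
for n,p in dict(hub=[.5568,-.0002,.081],g=[.476,.0015,.081],post=[.6029,-.1089,.085],p2=[.4858,-.0944,.085],pin=[.484,-.2535,.096]).items(): print(n,proj(c,p).round())
E
```

```text
t 2.35 at [ 0.5273 -0.2039  0.2096] [179.8  -0.2 107.1] F [1.9 8.3 0.1] w 0.526
[ 68.2 100.1  60.3] [ 0.004 -0.003 -0.102]
[ 68.   99.8 140.3] [ 0.004 -0.003 -0.102]
hub [ 436. -103.]
g [ 310. -153.]
post [437.  99.]
p2 [281.  25.]
pin [221. 247.]
```

View pics/w1.png

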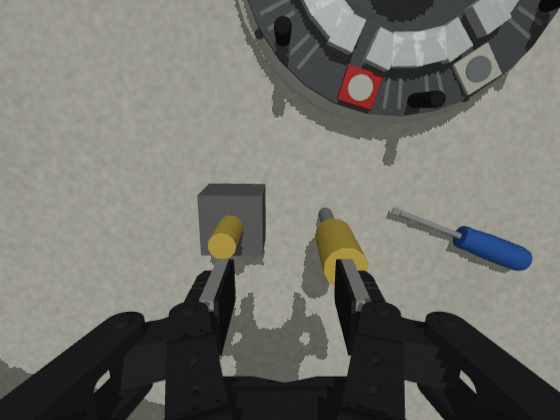

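The wrist picture shows the middle-sized pin in its rest at (224,245), which confirms the choice. The post to push is at (433,100), where the fit put it at (437,99).

{"fn": "play_rows", "kwargs": {"turn": [[0, 0, -0.1], [0, 0, -0.1], [0, 0, -0.1], [0, 0, -0.1], [0, 0, -0.1], [0, 0, -0.1], [0, 0, -0.1], [0, 0, -0.1], [0, 0, -0.1], [0, 0, -0.1]], "delta_pos": [[20, 30, 15], [45, 65, 35], [60, 90, 50], [68, 100, 60], [68, 100, 65], [68, 100, 85], [68, 100, 110], [68, 100, 130], [68, 100, 140], [68, 100, 140]], "jaw": [45, 45, 45, 45, 45, 45, 45, 45, 45, 45]}}

```text
t: 3.18
tool_pos: [0.5977, -0.1232, 0.0677]
tcp_rot: [-3.138, -0.002, 1.944]
force: [-0.6, 0.3, 0.1]
gripper_width: 0.529
gripper_force: 0.0
```

Run:
```python
from h import *
C=np.array([.5568,0]);
# post center arc; tcp lead -> pushing pad is 22.5 behind post centre CCW side, contact gap 16.5 -> tcp leads post by 16.5mm (8deg)
L=[]
for a in range(293,220,-6):
    r=np.radians(a); L.append((C[0]+.118*np.cos(r)+.0165*np.sin(r),C[1]+.118*np.sin(r)-.0165*np.cos(r),.07,a-180))
plan(*L)
```

```text
t 3.1833 at [ 0.5977 -0.1232  0.0677] [-1.798e+02 -1.000e-01  1.114e+02] F [-0.6  0.3  0.1] w 0.529
[11.2 -6.4 -2.2] [-0.003 -0.002 -0.029]
[ 13.3 -18.7  -2.2] [-0.003 -0.002  0.076]
[ 16.6 -30.7  -2.2] [-0.003 -0.001  0.181]
[ 21.1 -42.3  -2.1] [-0.004 -0.001  0.285]
[ 26.8 -53.4  -2.1] [-0.004 -0.001  0.39 ]
[ 33.7 -63.8  -2. ] [-0.004 -0.001  0.495]
[ 41.6 -73.5  -2. ] [-0.004 -0.001  0.6  ]
[ 50.4 -82.2  -1.9] [-0.004 -0.     0.704]
[ 60.2 -90.   -1.9] [-0.004 -0.     0.809]
[ 70.7 -96.8  -1.8] [-0.004 -0.     0.914]
[  81.8 -102.4   -1.8] [-0.004  0.     1.018]
[  93.5 -106.8   -1.8] [-0.004  0.     1.123]
[ 105.5 -109.9   -1.7] [-4.000e-03  1.000e-03  1.228e+00]
```

{"fn": "play_rows", "kwargs": {"turn": [[0, 0, 0], [0, 0, -0.03], [0, 0, -0.03], [0, 0, 0.025], [0, 0, 0.075], [0, 0, 0.13], [0, 0, 0.18], [0, 0, 0.235], [0, 0, 0.285], [0, 0, 0.34], [0, 0, 0.39], [0, 0, 0.44]], "delta_pos": [[6, 0, -1], [11, -3, -2], [11, -6, -2], [12, -12, -2], [13, -19, -2], [15, -25, -2], [17, -31, -2], [19, -36, -2], [21, -42, -2], [24, -48, -2], [27, -53, -2], [30, -59, -2]], "jaw": [45, 45, 45, 45, 45, 45, 45, 45, 45, 45, 45, 45]}}

```text
t: 4.18
tool_pos: [0.5348, -0.1156, 0.0735]
tcp_rot: [3.137, 0.0, 1.503]
force: [4.1, 3.2, -0.2]
gripper_width: 0.528
gripper_force: 1.7
```

```bash
cat > ph.py <<'E'
from h import *
# phase: unwrap top picture round axis; match red tile + posts
C=np.array([.5568,0.])
def phase(c,n=''):
    hsv=cv2.cvtColor(c['pixels'],cv2.COLOR_RGB2HSV)
    m=cv2.inRange(hsv,(0,110,60),(8,255,255))|cv2.inRange(hsv,(172,110,60),(180,255,255))
    k,l,st,ce=cv2.connectedComponentsWithStats(m)
    for i in range(1,k):
        if st[i,4]>15:
            q=at(c,*ce[i],.041)[:2]-C
            if .06<np.hypot(*q)<.16: print('red',n,st[i,4],(np.degrees(np.arctan2(q[1],q[0]))%360).round(1),np.hypot(*q).round(3))
E
python3 - <<'E'
from ph import *
phase(cap('top','t2.png'),'top');phase(cap('scene'),'sc')
L=[]
for a in (266,263,260,257,254,251,248,245,242,239,236,233,230,227):
    r=np.radians(a); L.append((C[0]+.118*np.cos(r)+.0165*np.sin(r),C[1]+.118*np.sin(r)-.0165*np.cos(r),.07,a-180))
plan(*L)
E
```

```text
red top 17 266.0 0.15
red top 58 239.9 0.107
red top 25 245.2 0.148
red top 19 237.0 0.157
red sc 33 245.9 0.123
t 4.2833 at [ 0.5336 -0.1158  0.0732] [179.9   0.   86.2] F [ 0.3  0.4 -0.5] w 0.525
[-0.8 -1.5  3.2] [0.002 0.001 0.004]
[ 0.2 -7.6  3.2] [0.002 0.001 0.056]
[  1.6 -13.7   3.2] [0.002 0.001 0.108]
[  3.3 -19.7   3.2] [0.002 0.001 0.161]
[  5.3 -25.6   3.1] [0.002 0.001 0.213]
[  7.6 -31.4   3.1] [0.002 0.001 0.265]
[ 10.2 -37.1   3.1] [0.002 0.    0.318]
[ 13.1 -42.6   3.1] [0.002 0.    0.37 ]
[ 16.2 -48.    3.1] [0.002 0.    0.422]
[ 19.7 -53.2   3.1] [0.002 0.    0.475]
[ 23.4 -58.2   3.1] [0.002 0.    0.527]
[ 27.4 -63.    3.1] [0.002 0.    0.579]
[ 31.6 -67.6   3. ] [0.002 0.    0.632]
[ 36.1 -71.9   3. ] [0.002 0.    0.684]
```

{"fn": "play_rows", "kwargs": {"turn": [[0, 0, 0.055], [0, 0, 0.11], [0, 0, 0.16], [0, 0, 0.21], [0, 0, 0.265], [0, 0, 0.32], [0, 0, 0.37], [0, 0, 0.42], [0, 0, 0.475], [0, 0, 0.53], [0, 0, 0.58], [0, 0, 0.58]], "delta_pos": [[0, -7.5, 3], [1.5, -13.5, 3], [3, -19.5, 3], [5, -25.5, 3], [7.5, -31.5, 3], [10, -37, 3], [13, -42.5, 3], [16, -48, 3], [19.5, -53, 3], [23.5, -58, 3], [27.5, -63, 3], [27.5, -63, 3]], "jaw": [45, 45, 45, 45, 45, 45, 45, 45, 45, 45, 45, 45]}}

```text
t: 5.28
tool_pos: [0.4728, -0.0842, 0.0697]
tcp_rot: [3.14, -0.0, 0.925]
force: [-0.2, 0.5, 0.9]
gripper_width: 0.528
gripper_force: 0.0
```

Run:
```python
from ph import *
c=cap('top','t3.png');phase(c,'top')
im=c['pixels'][:,:,::-1]
# axis at z .05 in pixels; crop
u,v=proj(c,[.5568,0,.05]);print(u,v)
u0,v0=int(u)-65,int(v)-62
cv2.imwrite('pics/t3c.png',cv2.resize(im[v0:v0+125,u0:u0+150],(720,600),interpolation=cv2.INTER_CUBIC));print(u0,v0)
plan((.51,-.10,.07,53),(.51,-.10,.20,53))
```

```text
red top 48 203.9 0.109
288.20963703369154 231.05020600999762
223 169
t 5.3333 at [ 0.4729 -0.0843  0.0695] [179.9  -0.   53.1] F [-0.2 -0.2 -0.4] w 0.526
[ 9.7 39.1 -0.4] [ 0.001 -0.     0.003]
[   9.7   39.3 -130.4] [ 0.001 -0.     0.003]
```

View pics/t3c.png

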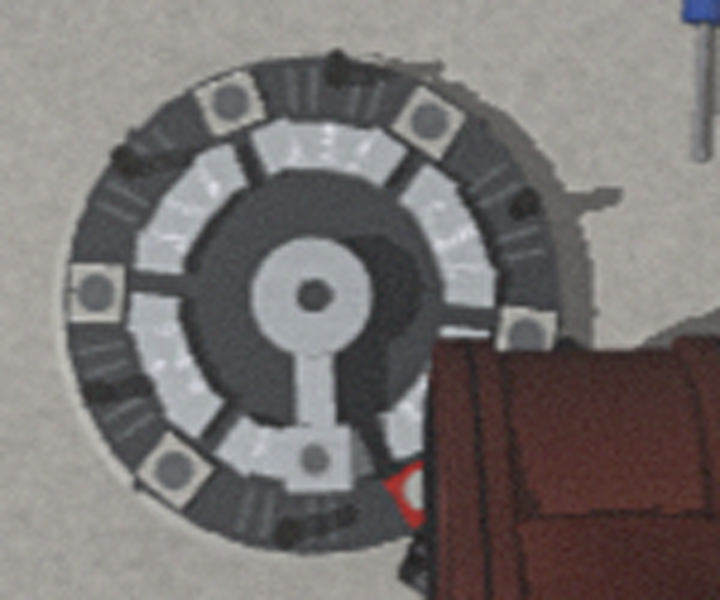

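The red notch is now about 23° before the front, with a white notch 36° past it. Next I fetch the pin.

{"fn": "play_rows", "kwargs": {"turn": [[0, 0, 0], [0, 0, 0], [0, 0, 0], [0, 0, 0], [0, 0, 0], [0, 0, 0], [0, 0, 0], [0, 0, 0], [0, 0, 0], [0, 0, 0], [0, 0, 0], [0, 0, 0]], "delta_pos": [[0, 0, -20], [0, 0, -50], [0, 0, -90], [-15, 12, -120], [-40, 35, -130], [-70, 60, -130], [-100, 85, -130], [-120, 102, -130], [-129, 110, -130], [-129, 110, -130], [-129, 110, -130], [-129, 110, -130]], "jaw": [45, 45, 45, 50, 50, 50, 50, 50, 50, 50, 50, 50]}}

```text
t: 6.33
tool_pos: [0.4831, -0.2518, 0.1987]
tcp_rot: [-3.141, -0.001, 0.928]
force: [-0.2, -0.1, -0.3]
gripper_width: 0.581
gripper_force: 0.0
```

Run:
```python
from ph import *
w=cap('wrist','w2.png')
for c,n in((w,'w'),(cap('scene'),'s'),(cap('top','t4.png'),'t')):
    hsv=cv2.cvtColor(c['pixels'],cv2.COLOR_RGB2HSV)
    m=cv2.inRange(hsv,(18,110,60),(35,255,255));k,l,st,ce=cv2.connectedComponentsWithStats(m)
    for i in range(1,k):
        if st[i,4]>25: print(n,st[i],ce[i].round(1),at(c,*ce[i],.073).round(4),at(c,*ce[i],.096).round(4))
    phase(c,n)
print(proj(w,[.484,-.2535,.096]))
plan((.484,-.2535,.075,53))
```

```text
w [ 342   86   73   57 3120] [379.5 113.9] [ 0.5777 -0.2378  0.073 ] [ 0.5731 -0.2338  0.096 ]
w [ 272  188   31   43 1065] [286.6 209.3] [ 0.4831 -0.2547  0.073 ] [ 0.4871 -0.2492  0.096 ]
w [334 244  21  29 292] [342.6 254.5] [ 0.4964 -0.3114  0.073 ] [ 0.4991 -0.3008  0.096 ]
red w 649 211.0 0.117
s [114 239  17  23 254] [122.3 249.8] [ 0.4849 -0.2542  0.073 ] [ 0.5077 -0.2581  0.096 ]
s [139 245  25  35 562] [151.6 261.8] [ 0.5484 -0.2274  0.073 ] [ 0.5686 -0.2324  0.096 ]
s [ 83 273  14  17 126] [ 89.7 281.1] [ 0.5138 -0.3287  0.073 ] [ 0.5354 -0.3295  0.096 ]
red s 36 216.6 0.111
t [543 140  17  52 703] [552.3 165.7] [ 0.7019 -0.64    0.073 ] [ 0.697  -0.6245  0.096 ]
t [378 215  19  15 206] [387.2 222.5] [ 0.5717 -0.2372  0.073 ] [ 0.5699 -0.2314  0.096 ]
t [389 255  14  10 106] [395.6 259.6] [ 0.4833 -0.2528  0.073 ] [ 0.4836 -0.2466  0.096 ]
red t 82 207.7 0.11
[286.76550751 216.57576127]
t 6.4833 at [ 0.4831 -0.252   0.1989] [-180.    -0.    53.1] F [-0.4  0.3 -0. ] w 0.587
[ -0.7   1.6 123.9] [-0.    -0.     0.002]
```

View pics/w2.png

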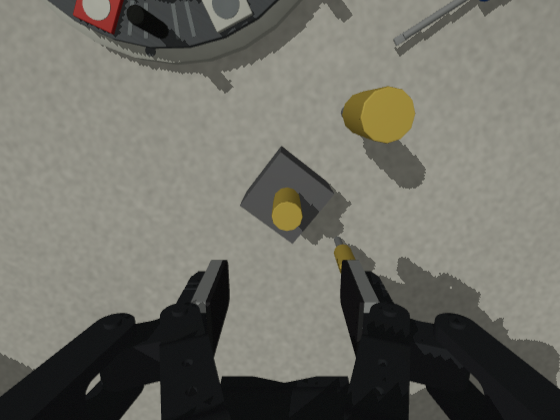

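{"fn": "play_rows", "kwargs": {"turn": [[0, 0, 0], [0, 0, 0], [0, 0, 0], [0, 0, 0], [0, 0, 0], [0, 0, 0], [0, 0, 0], [0, 0, 0], [0, 0, 0], [0, 0, 0], [0, 0, 0], [0, 0, 0]], "delta_pos": [[-1, 1.5, 30], [-1, 1.5, 60], [-1, 1.5, 85], [-1, 1.5, 105], [-1, 1.5, 118], [-1, 1.5, 124], [-1, 1.5, 124], [-1, 1.5, 124], [-1, 1.5, 124], [-1, 1.5, 124], [-1, 1.5, 124], [-1, 1.5, 124]], "jaw": [50, 50, 50, 50, 50, 50, 50, 15, 15, 15, 15, 15], "grip_force": 30}}

```text
t: 7.48
tool_pos: [0.4842, -0.2554, 0.0761]
tcp_rot: [3.14, -0.0, 0.925]
force: [-1.6, 0.9, 6.7]
gripper_width: 0.235
gripper_force: 29.9
```

{"fn": "play_rows", "kwargs": {"turn": [[0, 0, 0], [0, 0, 0], [0, 0, 0], [0, 0, 0], [0, 0, 0], [0, 0, 0], [0, 0, 0], [0, 0, 0], [0, 0, 0], [0, 0, 0], [0, 0, 0]], "delta_pos": [[0, 0, 0], [0, 0, 0], [0, 0, -5], [0, 0, -15], [0, 0, -30], [0, 0, -50], [0, 0, -75], [0, 0, -100], [0, 0, -120], [0, 0, -120], [0, 0, -120]], "jaw": [15, 15, 15, 15, 15, 15, 15, 15, 15, 15, 15]}}

```text
t: 8.4
tool_pos: [0.4839, -0.2555, 0.1966]
tcp_rot: [3.139, -0.0, 0.925]
force: [0.6, 0.1, -0.8]
gripper_width: 0.237
gripper_force: 29.4
```

Run:
```python
from h import *
w=cap('wrist','w3.png')
plan((.4768,.0017,.195,53))
p=np.array(manip.state()['tool_pos'])
for dz in(-.002,.002,.021,.025,-.021): print(dz,proj(w,p+[0,0,dz]).round(1))
hsv=cv2.cvtColor(w['pixels'],cv2.COLOR_RGB2HSV)
m=cv2.inRange(hsv,(18,110,60),(35,255,255));k,l,st,ce=cv2.connectedComponentsWithStats(m)
for i in range(1,k):
    if st[i,4]>25: print(st[i],ce[i].round(1))
```

```text
t 8.45 at [ 0.4832 -0.2553  0.1952] [180.  -0.  53.] F [-0.1  0.1 -0.9] w 0.234
[ 2.013e+02 -1.599e+02  1.000e-01] [ 0.001 -0.    -0.   ]
-0.002 [282.4 286. ]
0.002 [282.3 290.8]
0.021 [282.2 317.6]
0.025 [282.2 324.3]
-0.021 [282.5 266.3]
[ 338   81   73   58 3147] [375.2 109.2]
[ 257  240   56   98 4463] [284.3 290.6]
[331 243  24  32 523] [342.2 258.2]
```

View pics/w3.png

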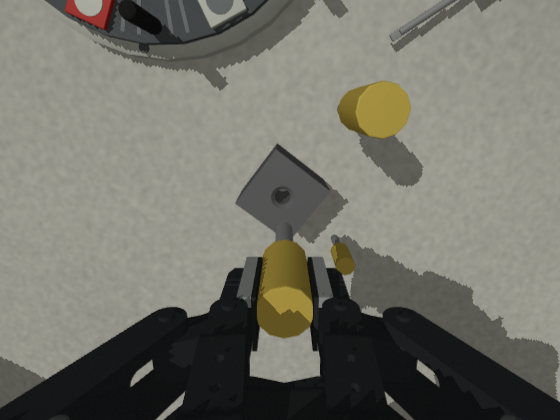

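{"fn": "play_rows", "kwargs": {"turn": [[0, 0, 0], [0, 0, 0], [0, 0, 0], [0, 0, 0], [0, 0, 0], [0, 0, 0], [0, 0, 0], [0, 0, 0], [0, 0, 0], [0, 0, 0], [0, 0, 0], [0, 0, 0]], "delta_pos": [[10, -8, -8], [30, -24, -15], [55, -44, -15], [82, -65, -15], [110, -87, -15], [138, -110, -15], [163, -130, -15], [182, -145, -15], [195, -155, -15], [201, -160, -15], [201, -160, -15], [201, -160, -15]], "jaw": [15, 15, 15, 15, 15, 15, 15, 15, 15, 15, 15, 15]}}

```text
t: 9.45
tool_pos: [0.4762, 0.0011, 0.2095]
tcp_rot: [-3.141, 0.001, 0.925]
force: [0.3, -0.5, -0.6]
gripper_width: 0.237
gripper_force: 29.4
```

Run:
```python
from ph import *
w=cap('wrist','w4.png')
plan((.4768,.0017,.165,53))
print('guide pred',proj(w,[.4768,.0017,.081]),'foot',proj(w,np.array(manip.state()['tool_pos'])-[0,0,.07]))
phase(cap('top'),'t')
```

```text
t 9.5 at [0.4764 0.0005 0.2095] [-180.     0.    52.9] F [ 0.1 -0.4 -0.3] w 0.239
[ 1.3 -0.4 44.5] [-0.     0.001 -0.001]
guide pred [284.40912643 204.21662859] foot [285.05286774 232.17274307]
```

View pics/w4.png

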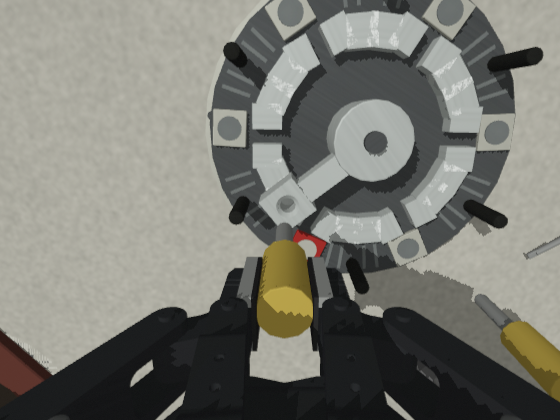

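The guide mouth shows at (286,205), the fit put it at (284,204), and the pin foot hangs just over it. I'll check for a bias using the rest hole.

Run:
```python
from h import *
w=cap('wrist');g=cv2.cvtColor(w['pixels'],cv2.COLOR_RGB2GRAY)
s=manip.state();p=np.array(s['tool_pos'])
def cen(im,u,v,r,dark):
    a=im[v-r:v+r+1,u-r:u+r+1].astype(float);a=cv2.GaussianBlur(a,(0,0),1)
    m=(a<dark);yy,xx=np.nonzero(m);return u-r+xx.mean(),v-r+yy.mean(),m.sum()
print(g[196:214:2,276:298:2]);u=cen(g,286,205,8,np.percentile(g[197:214,278:295],35));print(u,at(w,u[0],u[1],.081))
print('guide at eye',at(w,286,205,.081).round(4), at(w,u[0],u[1],.081).round(4))
# rest hole with w3: camera = rigid offset, pose shift (rotation same)
o3=np.array(w['origin'])-p+np.array([.4832,-.2553,.1952]);w3=dict(w,origin=o3)
g3=cv2.imread('pics/w3.png',0);u3=cen(g3,281,196,9,np.percentile(g3[187:206,272:291],35));print(u3)
print('rest hole seen',at(w3,281,196,.05).round(4),at(w3,u3[0],u3[1],.05).round(4),'true approx .4842 -.2554')
```

```text
[[175 176 139 121 124 127 132 138 147 172 178]
 [174 137 117 117 112 111 110 123 146 151 174]
 [154 122 115 112 112 112 110 110 114 158 160]
 [124 123  93 109 112 112 111 107 120 159 163]
 [128 127  93  94  98 104 101 100 141 154 171]
 [135 134  93  96  96  96 116 140 140 174 176]
 [140 143 118  98 105 110 134 141 137 183 178]
 [164 148 152 130 118 127 135 149 183 184 179]
 [171 156 158 164 168 167 178 180 183 185 177]]
(np.float64(284.15384615384613), np.float64(203.36263736263737), np.int64(91)) [0.47728469 0.00138408 0.081     ]
guide at eye [ 0.4776 -0.0005  0.081 ] [0.4773 0.0014 0.081 ]
(np.float64(280.288), np.float64(195.248), np.int64(125))
rest hole seen [ 0.4829 -0.2513  0.05  ] [ 0.4828 -0.2504  0.05  ] true approx .4842 -.2554
```

{"fn": "play_rows", "kwargs": {"turn": [[0, 0, 0], [0, 0, 0], [0, 0, 0], [0, 0, 0], [0, 0, 0], [0, 0, 0], [0, 0, 0], [0, 0, 0], [0, 0, 0]], "delta_pos": [[1, 0, 15], [1, 0, 30], [1, 0, 42], [1, 0, 50], [1, 0, 55], [1, 0, 58], [1, 0, 61], [1, 0, 64], [1, 0, 64]], "jaw": [15, 15, 15, 15, 15, 15, 15, 15, 15]}}

```text
t: 10.35
tool_pos: [0.4795, 0.0032, 0.1496]
tcp_rot: [3.138, -0.004, 0.925]
force: [-6.8, 1.8, 27.1]
gripper_width: 0.236
gripper_force: 36.2
```

{"fn": "play_rows", "kwargs": {"turn": [[0, 0, 0], [0, 0, 0], [0, 0, 0], [0, 0, 0]], "delta_pos": [[0, 0, -6], [0, 0, -10], [0, 0, -10], [0, 0, -10]], "jaw": [15, 15, 15, 15]}}

```text
t: 10.68
tool_pos: [0.4774, 0.0022, 0.156]
tcp_rot: [3.141, -0.0, 0.924]
force: [0.6, -1.0, -0.3]
gripper_width: 0.233
gripper_force: 31.2
```

Run:
```python
from h import *
w=cap('wrist','w5.png')
plan((.4768,.0015,.155,53))
p=np.array(manip.state()['tool_pos'])
print('guide pred',proj(w,[.4768,.0015,.081]),'foot',proj(w,p-[0,0,.07]),'under',proj(w,[p[0],p[1],.081]))
cv2.imwrite('pics/w5c.png',cv2.resize(w['pixels'][150:360,180:400,::-1],(628,600),interpolation=cv2.INTER_CUBIC))
```

```text
t 10.7333 at [0.4772 0.0022 0.1556] [-180.    0.   53.] F [-0.4  0.2 -1.1] w 0.233
[-0.8  0.2  0.6] [-0.     0.    -0.001]
guide pred [284.02319485 230.1058263 ] foot [283.77474148 231.4910176 ] under [283.78082462 228.91866457]
```

View pics/w5c.png

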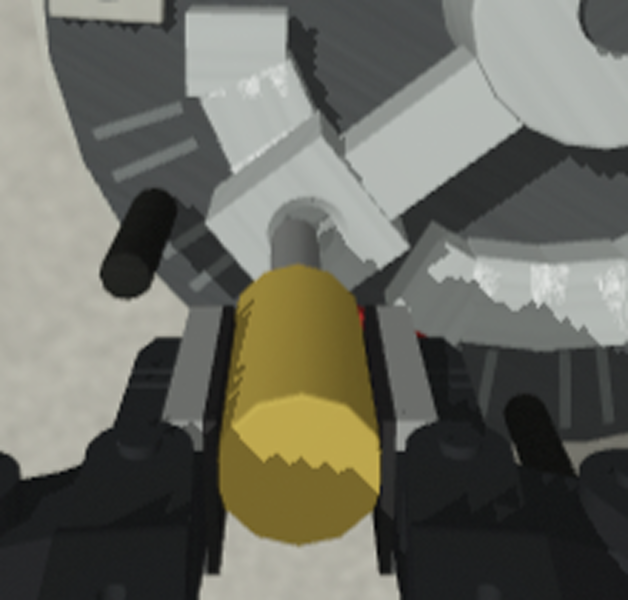

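The crop shows the guide mouth centred about 12 crop px to the right of the shank, which is 2.4 mm in +y of the tool, and about 1 mm towards -x. I'll correct that and go down gently.

{"fn": "play_rows", "kwargs": {"turn": [[0, 0, 0], [0, 0, 0], [0, 0, 0], [0, 0, 0], [0, 0, 0], [0, 0, 0]], "delta_pos": [[-1, 2.4, 0], [-1, 2.4, 2], [-1, 2.4, 4], [-1, 2.4, 5.5], [-1, 2.4, 7], [-1, 2.4, 7]], "jaw": [15, 15, 15, 15, 15, 15]}}

```text
t: 11.23
tool_pos: [0.4782, 0.0002, 0.1483]
tcp_rot: [-3.141, 0.0, 0.925]
force: [0.6, 0.1, -0.5]
gripper_width: 0.235
gripper_force: 31.2
```

{"fn": "play_rows", "kwargs": {"turn": [[0, 0, 0], [0, 0, 0], [0, 0, 0], [0, 0, 0], [0, 0, 0], [0, 0, 0]], "delta_pos": [[0, 0, 1], [0, 0, 2], [0, 0, 3], [0, 0, 4], [0, 0, 5], [0, 0, 5]], "jaw": [15, 15, 15, 15, 15, 15]}}

```text
t: 11.73
tool_pos: [0.4784, 0.0001, 0.1436]
tcp_rot: [-3.141, 0.0, 0.925]
force: [-0.7, 0.3, -0.7]
gripper_width: 0.238
gripper_force: 31.2
```

{"fn": "play_rows", "kwargs": {"turn": [[0, 0, 0], [0, 0, 0], [0, 0, 0], [0, 0, 0], [0, 0, 0], [0, 0, 0], [0, 0, 0], [0, 0, 0]], "delta_pos": [[0, 0, 3], [0, 0, 6], [0, 0, 9], [0, 0, 12], [0, 0, 15], [0, 0, 18], [0, 0, 20], [0, 0, 20]], "jaw": [15, 15, 15, 15, 15, 15, 15, 15]}}

```text
t: 12.4
tool_pos: [0.4782, 0.0001, 0.1233]
tcp_rot: [-3.141, 0.0, 0.925]
force: [-1.0, 0.3, -0.0]
gripper_width: 0.236
gripper_force: 31.2
```

{"fn": "play_rows", "kwargs": {"turn": [[0, 0, 0], [0, 0, 0], [0, 0, 0], [0, 0, 0], [0, 0, 0], [0, 0, 0], [0, 0, 0], [0, 0, 0], [0, 0, 0], [0, 0, 0], [0, 0, 0], [0, 0, 0]], "delta_pos": [[0, 0, 0], [0, 0, 0], [0, 0, 0], [0, 0, 0], [0, 0, 0], [0, 0, -10], [0, 0, -30], [0, 0, -55], [0, 0, -75], [0, 0, -85], [0, 0, -85], [0, 0, -85]], "jaw": [25, 35, 45, 50, 50, 50, 50, 50, 50, 50, 50, 50]}}

```text
t: 13.4
tool_pos: [0.4786, 0.0001, 0.2088]
tcp_rot: [3.141, -0.0, 0.925]
force: [0.3, 0.1, -1.2]
gripper_width: 0.589
gripper_force: 0.0
```

```bash
cat > kn.py <<'E'
from ph import *
def knob(c,n):
    hsv=cv2.cvtColor(c['pixels'],cv2.COLOR_RGB2HSV)
    m=cv2.inRange(hsv,(18,110,60),(35,255,255));k,l,st,ce=cv2.connectedComponentsWithStats(m)
    for z,t in((.118,'ride'),(.104,'home')): print(n,t,proj(c,[.4775,.0005,z]).round(1))
    for i in range(1,k):
        if st[i,4]>25: print(n,st[i],ce[i].round(1))
E
python3 - <<'E'
from kn import *
for n in('scene','wrist','top'):
    c=cap(n,'k_'+n+'.png');knob(c,n);phase(c,n)
L=[]
for a in (290,):
    r=np.radians(a); L.append((C[0]+.118*np.cos(r),C[1]+.118*np.sin(r),.2,a-180))
plan(*L)
# ring profile: notch edges from top at r=.08,z=.05
c=cap('top');g=cv2.GaussianBlur(cv2.cvtColor(c['pixels'],cv2.COLOR_RGB2GRAY),(0,0),.7)
A=np.arange(0,360,2);pr=[int(g[tuple(np.round(proj(c,[C[0]+.08*np.cos(np.radians(a)),C[1]+.08*np.sin(np.radians(a)),.05])[::-1]).astype(int))]) for a in A]
print([(int(a),p) for a,p in zip(A,pr) if p<110])
E
```

```text
scene ride [226.3 172.8]
scene home [226.9 177.8]
scene [221 163  10  22 164] [225.8 173. ]
scene [139 246  26  34 575] [151.9 262.4]
scene [ 84 274  13  16 122] [ 89.8 281.7]
red scene 40 216.8 0.111
wrist ride [283.2 221. ]
wrist home [283.2 214.7]
wrist [ 269  199   37   52 1495] [286.4 225.1]
wrist [ 499  322   61   67 1976] [532.2 350.1]
red wrist 405 210.8 0.112
top ride [288.7 264.2]
top home [288.7 264.1]
top [543 140  17  52 702] [552.3 165.6]
top [378 215  19  15 198] [387.1 222.4]
top [553 246   7  49 229] [556.9 266.5]
top [419 253  10   6  54] [423.6 255.4]
red top 1545 186.3 0.105
red top 107 229.3 0.137
t 13.55 at [4.778e-01 1.000e-04 2.075e-01] [-1.799e+02  1.000e-01  5.300e+01] F [0.8 0.1 0.4] w 0.588
[-16.7 162.2   7.2] [-0.002  0.    -0.995]
[(22, 85), (24, 59), (26, 61), (28, 106), (80, 85), (82, 74), (84, 74), (86, 88), (94, 94), (96, 58), (98, 55), (100, 55), (102, 56), (104, 55), (106, 57), (108, 58), (110, 58), (112, 58), (114, 54), (116, 55), (118, 52), (120, 50), (122, 48), (124, 47), (126, 53), (128, 55), (130, 59), (132, 59), (134, 61), (136, 61), (138, 59), (140, 61), (142, 61), (144, 60), (146, 60), (148, 58), (150, 61), (152, 60), (154, 60), (156, 60), (158, 61), (160, 60), (162, 58), (164, 59), (166, 59), (168, 59), (170, 60), (172, 60), (174, 60), (176, 59), (178, 60), (180, 61), (182, 61), (184, 57), (186, 57), (188, 59), (190, 57), (192, 58), (194, 58), (196, 56), (198, 57), (200, 60), (202, 58), (204, 58), (206, 58), (208, 58), (210, 59), (212, 59), (214, 57), (216, 58), (218, 58), (220, 57), (222, 57), (224, 57), (226, 55), (228, 49), (230, 45), (232, 47), (234, 55), (236, 60), (238, 60), (240, 57), (242, 57), (244, 58), (246, 57), (248, 60), (250, 58), (252, 55), (254, 54), (256, 51), (258, 49), (260, 47), (262, 44), (264, 44), (266, 46), (268, 48), (270, 50), (272, 50), (274, 50), (276, 55), (278, 108), (322, 71), (324, 58), (326, 71)]
```

The pin rides on the ring: its knob is at scene (225.8,173.0), and riding should be at 172.8. The red notch stands at about 204.5°, so 25° remain. Next I go to the post at 294.5°.

{"fn": "play_rows", "kwargs": {"turn": [[0, 0, -0.1], [0, 0, -0.22], [0, 0, -0.34], [0, 0, -0.46], [0, 0, -0.58], [0, 0, -0.7], [0, 0, -0.82], [0, 0, -0.94], [0, 0, -1.04], [0, 0, -1.073], [0, 0, -1.073], [0, 0, -1.073]], "delta_pos": [[0, 10, 0], [-2, 30, 0], [-3, 52, 0], [-5, 78, 0], [-6, 105, 0], [-7, 130, 0], [-8, 150, 10], [-9, 162, 25], [-9, 167, 40], [-9, 167, 50], [-9, 167, 57], [-9, 167, 57]], "jaw": [45, 45, 45, 45, 45, 45, 45, 45, 45, 45, 45, 45]}}

```text
t: 14.6
tool_pos: [0.6051, -0.1074, 0.1493]
tcp_rot: [-3.139, -0.003, 1.996]
force: [0.2, 0.2, -0.6]
gripper_width: 0.527
gripper_force: 0.0
```

Run:
```python
from kn import *
c=cap('wrist');cv2.imwrite('pics/w6.png',c['pixels'][:,:,::-1])
r=np.radians(294.5);plan((C[0]+.118*np.cos(r),C[1]+.118*np.sin(r),.07,114.5))
```

```text
t 14.65 at [ 0.6057 -0.1073  0.1507] [-1.799e+02 -1.000e-01  1.144e+02] F [0.4 0.1 0.4] w 0.529
[-0.2  0.1 80.7] [-0.002 -0.002 -0.002]
```

{"fn": "play_rows", "kwargs": {"turn": [[0, 0, 0], [0, 0, 0], [0, 0, 0], [0, 0, 0], [0, 0, 0], [0, 0, 0], [0, 0, 0]], "delta_pos": [[0, 0, 15], [0, 0, 32], [0, 0, 50], [0, 0, 65], [0, 0, 76], [0, 0, 80], [0, 0, 80]], "jaw": [45, 45, 45, 45, 45, 45, 45]}}

```text
t: 15.23
tool_pos: [0.6061, -0.1074, 0.0714]
tcp_rot: [-3.141, -0.001, 1.997]
force: [-0.1, 0.3, 0.9]
gripper_width: 0.528
gripper_force: 0.0
```

Run:
```python
from kn import *
L=[]
print('lead 16.5')
for a in (294.5,291.5,288.5,285.5,282.5,279.5,276.5,273.5,270.5,267.5):
    r=np.radians(a); L.append((C[0]+.118*np.cos(r)+.0165*np.sin(r),C[1]+.118*np.sin(r)-.0165*np.cos(r),.07,a-180))
plan(*L)
```

```text
lead 16.5
t 15.2333 at [ 0.6061 -0.1074  0.0714] [-180.    -0.   114.4] F [-0.1  0.3  0.9] w 0.528
[  0.2 -16.9   1.4] [-0.001 -0.001 -0.001]
[  1.2 -23.    1.4] [-0.001 -0.001  0.051]
[  2.5 -29.1   1.5] [-0.001 -0.     0.104]
[  4.2 -35.1   1.5] [-0.001 -0.     0.156]
[  6.2 -41.    1.5] [-0.001 -0.     0.208]
[  8.4 -46.8   1.5] [-0.001 -0.     0.261]
[ 11.  -52.5   1.5] [-0.001 -0.     0.313]
[ 13.9 -58.1   1.5] [-0.001 -0.     0.366]
[ 17.  -63.4   1.5] [-0.001 -0.     0.418]
[ 20.5 -68.7   1.5] [-0.001 -0.     0.47 ]
```

Push through to about 282.5°, roughly 13° before the drop.

{"fn": "play_rows", "kwargs": {"turn": [[0, 0, 0], [0, 0, 0], [0, 0, 0], [0, 0, 0.025], [0, 0, 0.05], [0, 0, 0.075], [0, 0, 0.105], [0, 0, 0.13], [0, 0, 0.155], [0, 0, 0.18], [0, 0, 0.21], [0, 0, 0.21]], "delta_pos": [[0, -6, 1], [0, -11, 1], [0, -16, 1], [0.5, -20, 1], [1, -23, 1], [2, -26, 1], [2.5, -29, 1], [3.5, -32, 1], [4, -35, 1], [5, -38, 1], [6, -41, 1], [6, -41, 1]], "jaw": [45, 45, 45, 45, 45, 45, 45, 45, 45, 45, 45, 45]}}

```text
t: 16.23
tool_pos: [0.5662, -0.1191, 0.0711]
tcp_rot: [3.142, 0.0, 1.785]
force: [1.9, 0.0, 1.5]
gripper_width: 0.521
gripper_force: 0.9
```

```bash
cat > chk.py <<'E'
from kn import *
import sys
knob(cap('scene','s%s.png'%sys.argv[1]),'scene')
c=cap('top');g=cv2.GaussianBlur(cv2.cvtColor(c['pixels'],cv2.COLOR_RGB2GRAY),(0,0),.7)
A=np.arange(-50,60,1);pr=[int(g[tuple(np.round(proj(c,[C[0]+.08*np.cos(np.radians(a)),C[1]+.08*np.sin(np.radians(a)),.05])[::-1]).astype(int))]) for a in A]
print('notch',[int(a) for a,p in zip(A,pr) if p<95])
L=[]
for a in map(float,sys.argv[2:]):
    r=np.radians(a); L.append((C[0]+.118*np.cos(r)+.0165*np.sin(r),C[1]+.118*np.sin(r)-.0165*np.cos(r),.07,a-180))
plan(*L)
E
python3 chk.py 7 281 279.5 278 276.5 275 273.5 272 270.5 269 267.5 266 264.5
```

```text
scene ride [226.3 172.8]
scene home [226.9 177.8]
scene [217 164  13  22 166] [223.1 174.1]
scene [140 246  24  34 541] [151.6 262.4]
scene [ 83 273  14  17 132] [ 89.6 280.9]
notch [-49, -48, -47, -46, -45, 11, 12, 13, 14, 15, 16]
t 16.3333 at [ 0.5663 -0.1191  0.0708] [-180.    -0.   102.5] F [2.  0.3 1.3] w 0.535
[ 0.8 -3.   0.8] [-0.001 -0.     0.025]
[ 1.3 -6.1  0.8] [-0.001 -0.     0.052]
[ 1.9 -9.2  0.8] [-0.001 -0.     0.078]
[  2.6 -12.2   0.8] [-0.001 -0.     0.104]
[  3.4 -15.2   0.8] [-0.001 -0.     0.13 ]
[  4.3 -18.2   0.8] [-0.001 -0.     0.156]
[  5.2 -21.2   0.8] [-0.001 -0.     0.182]
[  6.3 -24.1   0.8] [-0.001 -0.     0.209]
[  7.4 -27.1   0.8] [-0.001  0.     0.235]
[  8.5 -29.9   0.8] [-0.001  0.     0.261]
[  9.8 -32.8   0.8] [-0.001  0.     0.287]
[ 11.1 -35.6   0.8] [-0.001  0.     0.313]
```

{"fn": "play_rows", "kwargs": {"turn": [[0, 0, 0.015], [0, 0, 0.03], [0, 0, 0.05], [0, 0, 0.065], [0, 0, 0.08], [0, 0, 0.1], [0, 0, 0.115], [0, 0, 0.13], [0, 0, 0.145], [0, 0, 0.155], [0, 0, 0.155]], "delta_pos": [[0.5, -2, 0.8], [1, -4, 0.8], [1, -6, 0.8], [1.5, -8, 0.8], [2, -10, 0.8], [2.5, -12, 0.8], [3, -14, 0.8], [3.5, -15.5, 0.8], [4, -17, 0.8], [4.5, -18, 0.8], [4.5, -18, 0.8]], "jaw": [45, 45, 45, 45, 45, 45, 45, 45, 45, 45, 45]}}

```text
t: 17.25
tool_pos: [0.5477, -0.1187, 0.07]
tcp_rot: [-3.141, 0.0, 1.632]
force: [1.8, -0.1, 1.2]
gripper_width: 0.526
gripper_force: 1.0
```

```bash
python3 chk.py 8 273 272 271 270 269 268 267 266 265 264
```

```text
scene ride [226.3 172.8]
scene home [226.9 177.8]
scene [217 165  12  21 160] [223.2 174.4]
scene [140 246  24  34 547] [151.8 262.5]
scene [ 83 273  14  17 129] [ 89.7 281. ]
notch [2, 3, 4, 5, 6, 7]
t 17.35 at [ 0.5477 -0.1187  0.0699] [-180.     0.    93.6] F [1.7 0.7 1.8] w 0.525
[ 0.1 -1.2 -0.1] [-0.001  0.     0.01 ]
[ 0.4 -3.3 -0.1] [-0.001  0.     0.027]
[ 0.8 -5.3 -0.1] [-0.001  0.     0.045]
[ 1.2 -7.4 -0.1] [-0.001  0.     0.062]
[ 1.6 -9.4 -0.1] [-0.001  0.     0.079]
[  2.1 -11.4  -0.1] [-0.001  0.     0.097]
[  2.6 -13.5  -0.1] [-0.001  0.     0.114]
[  3.1 -15.5  -0.1] [-0.001  0.     0.132]
[  3.7 -17.5  -0.1] [-0.001  0.     0.149]
[  4.3 -19.5  -0.1] [-0.001  0.     0.167]
```

{"fn": "play_rows", "kwargs": {"turn": [[0, 0, 0.009], [0, 0, 0.017], [0, 0, 0.025], [0, 0, 0.034], [0, 0, 0.042], [0, 0, 0.05], [0, 0, 0.058], [0, 0, 0.066]], "delta_pos": [[0.1, -1, 0], [0.2, -2, 0], [0.4, -3, 0], [0.6, -4, 0], [0.8, -5, 0], [1, -6, 0], [1.2, -7, 0], [1.3, -8, 0]], "jaw": [45, 45, 45, 45, 45, 45, 45, 45]}}

```text
t: 18.02
tool_pos: [0.5398, -0.1177, 0.0699]
tcp_rot: [-3.141, -0.0, 1.566]
force: [2.5, 0.3, -0.6]
gripper_width: 0.528
gripper_force: 1.6
```

```bash
python3 chk.py 9 269 268 267 266 265 264
```

```text
scene ride [226.3 172.8]
scene home [226.9 177.8]
scene [221 168  10  21 153] [226.2 177.9]
scene [140 246  24  34 549] [151.8 262.5]
scene [ 84 273  13  17 128] [ 89.8 281.1]
notch [-1, 0, 1, 2, 3, 58, 59]
t 18.1167 at [ 0.5397 -0.1177  0.0699] [-180.    -0.    89.7] F [ 1.9 -1.5 -0.6] w 0.528
[ 0.  -1.4 -0.1] [-0.001 -0.     0.013]
[ 0.4 -3.5 -0.1] [-0.001 -0.     0.03 ]
[ 0.7 -5.5 -0.1] [-0.001 -0.     0.048]
[ 1.1 -7.6 -0.1] [-0.001 -0.     0.065]
[ 1.6 -9.6 -0.1] [-0.001 -0.     0.083]
[  2.1 -11.6  -0.1] [-0.001 -0.     0.1  ]
```

The knob dropped to scene row 177.9, and home should be at 177.8. I'll centre the pads off the post and go up.

{"fn": "play_rows", "kwargs": {"turn": [[0, 0, 0], [0, 0, 0], [0, 0, 0], [0, 0, 0], [0, 0, 0], [0, 0, 0], [0, 0, 0], [0, 0, 0], [0, 0, 0], [0, 0, 0], [0, 0, 0], [0, 0, 0]], "delta_pos": [[0, 6, 0], [0, 13, 0], [0, 14, 0], [0, 14, -15], [0, 14, -35], [0, 14, -65], [0, 14, -100], [-30, 14, -130], [-65, 14, -150], [-100, 14, -150], [-110, 14, -150], [-110, 14, -150]], "jaw": [45, 45, 45, 45, 45, 45, 45, 45, 45, 45, 45, 45]}}

```text
t: 19.12
tool_pos: [0.5526, -0.2323, 0.2196]
tcp_rot: [-3.141, 0.001, 1.561]
force: [-0.6, -0.5, 0.3]
gripper_width: 0.527
gripper_force: 0.0
```

```bash
python3 chk.py 10
python3 - <<'E'
from ph import *
a=cap('scene')['pixels'][120:320,60:400];cv2.imwrite('pics/f.png',cv2.resize(a[:,:,::-1],(800,471),interpolation=cv2.INTER_CUBIC))
c=cap('top');phase(c)
E
```

```text
scene ride [226.3 172.8]
scene home [226.9 177.8]
scene [222 168   9  21 156] [226.2 177.9]
scene [139 245  25  35 566] [151.5 261.7]
scene [ 83 273  14  17 131] [ 89.6 280.9]
notch [-3, -2, -1, 0, 1, 2, 3, 57, 58, 59]
t 19.2167 at [ 0.5534 -0.2274  0.2193] [-1.799e+02 -1.000e-01  8.970e+01] F [0.7 1.5 0.3] w 0.526
red  76 184.9 0.112
```

View pics/f.png

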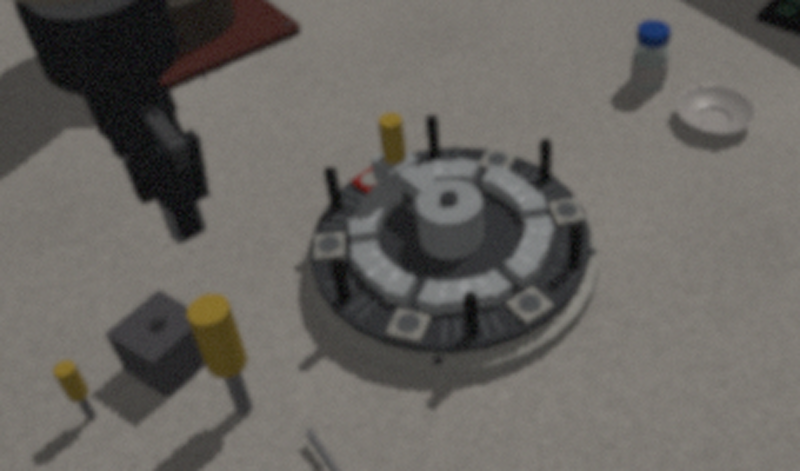

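The picture shows the knob (392,140) seated on the guide and the red tile (365,182) at the front. The gripper is clear, and the vial, dish and both look-alike pins stand where they were. The red tile is at 184.9°, about 5.5° off its notch and within the 8° allowed. I'll hand in.

```bash
python3 -c "
from workcell import manip
print(manip.finish_job())"
```

```text
the job is handed in; nothing more can be done
None
```

The red sample is locked at the front with the pin fully home and everything released, but my first insertion try pressed on the guide with about 27 N, over the 20 N limit, before I backed off; that may count against it.

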